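# Press the raised specimen lid home

## Task

Three specimen cups stand on the desk and one of them has its lid standing up off the rim. With the closed fingertips, gently press that lid straight down until it is fully home, then draw the hand away. Do not lift the cup or its lid, do not shove or tip the cup, and do not touch the other two cups, the jar or the vial.

Things in the scene. Friction and masses are not known exactly. Their poses are not given: they have to be found in the camera images.
- cup_1: One of three alike clear specimen cups with red plug lids, loose on the desk; they swap places (70 to 140 g; base 48 mm, lid 66 mm across; 77 mm tall closed, rim at 64 mm). Its lid is fully closed. Origin: centre of the underside, z up. A push over 20 mm off its axis can tip it.
- cup_1_lid (a joint): Height in m of cup_1's lid above its fully closed place: 0 = fully home, grows upward. The lid only slides straight along the cup's axis, against about 2.5 N of friction, stays where it is left, and stops hard at 0.
- cup_1_lid_top (a point): Centre of the flat top of cup_1's lid: 77 mm above the desk when closed, higher by the lid's raise. z up.
- cup_2: One of three alike clear specimen cups with red plug lids, loose on the desk; they swap places (70 to 140 g; base 48 mm, lid 66 mm across; 77 mm tall closed, rim at 64 mm). The one whose lid stands raised, 10 to 15 mm above closed at the start, its white plug showing between lid and rim. Origin: centre of the underside, z up. A push over 20 mm off its axis can tip it.
- cup_2_lid (a joint): Height in m of cup_2's lid above its fully closed place: 0 = fully home, grows upward. The lid only slides straight along the cup's axis, against about 2.5 N of friction, stays where it is left, and stops hard at 0.
- cup_2_lid_top (a point): Centre of the flat top of cup_2's lid: 77 mm above the desk when closed, higher by the lid's raise. z up.
- cup_3: One of three alike clear specimen cups with red plug lids, loose on the desk; they swap places (70 to 140 g; base 48 mm, lid 66 mm across; 77 mm tall closed, rim at 64 mm). Its lid is fully closed. Origin: centre of the underside, z up. A push over 20 mm off its axis can tip it.
- cup_3_lid (a joint): Height in m of cup_3's lid above its fully closed place: 0 = fully home, grows upward. The lid only slides straight along the cup's axis, against about 2.5 N of friction, stays where it is left, and stops hard at 0.
- cup_3_lid_top (a point): Centre of the flat top of cup_3's lid: 77 mm above the desk when closed, higher by the lid's raise. z up.
- jar: Small upright capillary jar with a red cap, 26 mm across and 97 mm tall, standing loose on the desk beyond the cups. Origin: centre of the underside. To be left alone.
- vial: Dropper vial lying loose on the desk beyond the cups, 90 mm long along its x, 24 mm thick. Origin: on the desk under the middle of its length. To be left alone.
There are look-alikes about, which are no part of the job. Leave any blue or pink look-alike of the cup_2 alone.

How it is judged:
On the way:
1. the fingertips press the raised lid fully home (value of joint cup_2_lid below 0.002 m and contact force between the fingers and cup_2 above 0.5 N), for 0.05 s.
At the end, for the whole second after the job is handed in: The raised lid is within 2 mm of fully home; its cup stands upright (within 0.08 rad), at rest and within 20 mm of where it was; the other two lids are still home (within 2 mm), and the other cups, the jar and the vial are within 10 mm of where they were and not tipped (value of joint each of cup_2_lid, cup_1_lid, cup_3_lid below 0.002 m and distance of cup_2 from where it was at the start of the episode below 0.02 m and angle between cup_2's own z axis and vertical below 0.08 rad and linear speed of cup_2 below 0.02 m/s and distance of each of cup_1, cup_3, jar, vial from where it was at the start of the episode below 0.01 m and angle between each of cup_1, cup_3, jar, vial's own z axis and vertical below 0.1 rad); the robot touches nothing.
It fails at once if the cup with the raised lid, or its lid, is lifted (height (world z) of cup_2 above 0.012 m or value of joint cup_2_lid above 0.022 m).
It fails at once if the cup is tipped by more than 0.25 rad (angle between cup_2's own z axis and vertical above 0.25 rad).
It fails at once if the cup is shoved more than 25 mm (distance of cup_2 from where it was at the start of the episode above 0.025 m).
It fails at once if the cup is pressed harder than 30 N (contact force between any of the fingers, the arm and cup_2 above 30 N).
It fails at once if another cup, the jar or the vial is touched (contact force between any of the fingers, the arm and cup_1 above 0.5 N or contact force between any of the fingers, the arm and cup_3 above 0.5 N or contact force between any of the fingers, the arm and jar above 0.5 N or contact force between any of the fingers, the arm and vial above 0.5 N).
It also fails if it takes over 38 s, if anything falls off the work surface, if the arm or the gripper's body presses on something with over 40 N, if the wrist force passes 120 N, or if a joint passes its speed limit or range.

## Robot

A 6-joint arm with a two-finger parallel gripper is mounted at the origin on a cart in front of the work surface, level with it; the furniture and walls round the work are solid. World frame = base frame: x ahead of the robot, y to its left, z up, the work surface at z = 0. Lengths are in m, angles in rad, forces in N, time in s.
With the tool pointing down it reaches from about 0.3 to 0.775 m from the base axis. Payload 14.6 kg.
Tool frame: the origin (TCP) lies on the centre line of the jaws, within the pads' length; the fingertips stand ctrl.tcp_to_tips ahead of it and the grasp point (between the pads) lies 2 mm behind it (ctrl.tcp_to_tips is the distance from the TCP to the fingertips, in m); z points along the fingers, y is the line along which they close (so a half turn about z gives the same grasp; the last joint's range is limited). The gripper opens to 94 mm and grips with 3 to 60 N. Pads are 16 mm wide; open, the fingers measure 119 mm over their backs; the gripper's body (75 mm by 177 mm) begins 78 mm behind the grasp point.
Start: joints at [-1.41, 0.3, 1.521, -0, 1.321, -0.067], TCP at [0.124, -0.536, 0.222] pointing down, gripper open.
Joint ranges: [-3.03, 3.03], [-0.79, 2.21], [0.23, 2.52], [-1.04, 4.18], [0, 3.07], [-2.55, 2.55]. Speed limits (rad/s): [2.22, 2.22, 2.57, 3.14, 3.14, 3.14].

## Interface

Orientations are given as [roll, pitch, yaw] about the fixed x, y, z axes, in that order (R = Rz(yaw) Ry(pitch) Rx(roll)).
In Python, from station import telemetry, viewer, hand_in, ctrl gives the robot as it stands.
- The arm moves only by the tool step_arm, never from a script. Its argument "plan" is a list of rows, each an object of numbers: "dx", "dy", "dz": the shift along the tool's x, y, z scaled (see below); "rx", "ry", "rz": the turn, a rotation vector about the tool's x, y, z scaled (see below); "claw": the closure, from 0 (fully open) to 1 (shut). In form: [{"dx": .., "dy": .., "dz": .., "rx": .., "ry": .., "rz": .., "claw": ..}, ...]. A call has 1 to 10 rows; each row shifts and turns the commanded pose from where the row before left it, along the tool's axes as they then stand; what a row does not reach is not made up. The controller multiplies each number of a shift by 0.1 m and each number of a turn by 90 degrees. A row lasts 1/10 s, in which the tool goes at most 50 mm and 8.59 degrees, less where a joint would pass 70% of its speed; a pose out of reach is approached as far as the arm can. A call with a number of a shift or a turn outside -1 to 1 is refused whole. A call with a gripper value outside its range is refused whole. The fingers move at their own pace and stop on an object; "grip_force" is the grip in N (left out, the last holds). Time passes only in rows, so rows that do not move let the fingers close. It gives the time, the measured TCP pose, the force, the opening and the grip force at its end, in the units of the state.
- telemetry.get_obs(): the state, without advancing time (a new reading comes with each control period).
- viewer.camera(name): name is "side" or "top"; returns a dict with "img" (384x512x3 uint8, red, green, blue), "z_map" (384x512 float32, m along the optical axis (not along the pixel's ray), 0 where there is no reading), "fx", "fy", "cx", "cy" (pixels), "dist" ([k1, k2, p1, p2, k3] as OpenCV has them; the pictures are not rectified), "R" (3x3) and "t" (3): a world point X has camera coordinates R X + t. Camera axes: x right, y down, z forward; pixel columns grow to the right and rows downward; lengths in m; the calibration is good to about 2 mm. A picture is of the moment at which its call begins.
- hand_in(): hands the job in; it is judged then, once.
Trained networks look in a picture, given as the dict that the camera call returned (one of the last four; its "shot" number tells which), for a name from the list of things; names that differ only in an ending like _2 or _b are one class to them, and where a whole thing is asked for, a point or a joint stands for the part that bears it (a point fixed in the world has none). Each returns a list of dicts, best first, with "score" (0 to 1); they miss things now and then, are a little off and sometimes report something else, mostly with a low value. They report only what shows in the picture. A call takes as long as a camera call. They do not tell look-alikes from the thing itself.
- viewer.recognise(target, picture): "rect" ([left, top, right, bottom] in pixels, round what is visible of it).
The state is a dict: "time_s": time; "qpos": joint angles; "joint_vel": joint speeds; "tau": joint torques, N m; "ee_pos": TCP position; "eef_rot": TCP orientation; "force": force on the tool from outside, world axes, zero at the start; "moment": the same for the moment, N m; "grip_width": finger opening in m; "grip_force": force on a finger pad.
Only numpy, scipy, OpenCV 4.12 (cv2) and the standard library are available. Lean on these libraries where they do the work, as an engineer would, in place of code of your own. Each camera call takes 0.05 s, during which the arm holds its last target. There are 200 camera calls.

## Working session

There is one attempt and no reset: what is moved stays moved. The work goes in short steps, Python scripts to look and compute and a tool call to move; the robot and the scene stay as the last step left them, time stands still between calls to the robot, and variables do not carry over. Pictures are saved under pics/ and viewed, at most 10 in all, crops included, and the job is handed in when it is done.

Besides the shell and the picture viewer there is one more tool, called after "Call:" in YAML: its name, and indented under it one key for each argument. step_arm: Moves the arm, as the interface text tells. Shifts and turns lie within -1 to 1; 1 stands for 0.1 m of shift or 90 degrees of turn. Its arguments: {"type":"object","properties":{"plan":{"type":"array"},"grip_force":{"type":"number"}},"required":["plan"]}

```bash
mkdir -p pics
cat > h.py <<'E'
import numpy as np, cv2
from station import telemetry, viewer, ctrl
def cloud(p):
    K=np.array([[p['fx'],0,p['cx']],[0,p['fy'],p['cy']],[0,0,1]]);d=np.array(p['dist'],float)
    z=p['z_map'];h,w=z.shape
    u,v=np.meshgrid(np.arange(w),np.arange(h))
    n=cv2.undistortPoints(np.stack([u,v],-1).reshape(-1,1,2).astype(np.float64),K,d).reshape(h,w,2)
    c=np.dstack([n*z[...,None],z])
    return (c-np.array(p['t']))@np.array(p['R'])
E
python3 - <<'E'
from h import *
s=telemetry.get_obs();print({k:np.round(v,3) for k,v in s.items()},ctrl.tcp_to_tips)
ims=[]
for n in('top','side'):
    p=viewer.camera(n);W=cloud(p);im=p['img'][...,::-1].copy();print(n,'cam at',-np.array(p['R']).T@np.array(p['t']))
    for t in('cup_2','jar','vial','cup_2_lid_top'):
        for r in viewer.recognise(t,p):
            a,b,c,d=map(int,r['rect']);q=W[b:d+1,a:c+1].reshape(-1,3);ok=(p['z_map'][b:d+1,a:c+1].ravel()>0);q=q[ok]
            zt=np.percentile(q[:,2],97) if len(q) else 0
            m=q[(q[:,2]>zt-.006)]
            print(t,round(r['score'],2),[a,b,c,d],'top z',round(zt,3),np.round((m.min(0)+m.max(0))/2,3),np.round(np.ptp(m,0),3))
            cv2.rectangle(im,(a,b),(c,d),(0,255,0),1)
    cv2.imwrite(f'pics/{n}0.png',im)
E
```

```text
{'time_s': np.float64(0.0), 'qpos': array([-1.41 ,  0.3  ,  1.522, -0.   ,  1.321, -0.067]), 'joint_vel': array([-0.   ,  0.001, -0.001,  0.   , -0.001, -0.   ]), 'tau': array([-1.0000e-03, -5.3181e+01, -3.5274e+01,  7.1000e-02,  2.4000e-02,
       -0.0000e+00]), 'ee_pos': array([ 0.124, -0.536,  0.222]), 'eef_rot': array([-3.14 , -0.   ,  0.228]), 'force': array([ 0.205, -1.109,  0.3  ]), 'moment': array([ 0.024, -0.042, -0.042]), 'grip_force': np.float64(0.0), 'grip_width': np.float64(0.094)} 0.017
top cam at [ 0.46026806 -0.23887272  0.93495436]
cup_2 0.94 [261, 234, 294, 263] top z 0.079 [ 0.418 -0.282  0.077] [0.06  0.06  0.009]
cup_2 0.93 [247, 185, 276, 215] top z 0.091 [ 0.519 -0.242  0.09 ] [0.056 0.06  0.008]
cup_2 0.75 [287, 182, 319, 217] top z 0.079 [ 0.521 -0.332  0.077] [0.063 0.061 0.009]
cup_2 0.71 [192, 211, 216, 238] top z 0.079 [ 0.463 -0.125  0.077] [0.054 0.051 0.008]
cup_2 0.58 [328, 237, 362, 270] top z 0.079 [ 0.409 -0.416  0.077] [0.063 0.062 0.008]
jar 0.59 [214, 132, 229, 152] top z 0.098 [ 0.638 -0.154  0.096] [0.025 0.025 0.007]
vial 0.67 [265, 121, 286,
[... 491 characters left out ...]
81 [205, 252, 242, 307] top z 0.079 [ 0.407 -0.417  0.077] [0.063 0.064 0.008]
cup_2 0.72 [226, 179, 258, 228] top z 0.091 [ 0.52  -0.243  0.089] [0.063 0.063 0.008]
cup_2 0.67 [183, 206, 220, 251] top z 0.079 [ 0.416 -0.284  0.077] [0.064 0.065 0.009]
cup_2 0.61 [182, 163, 211, 199] top z 0.079 [ 0.455 -0.125  0.077] [0.063 0.063 0.008]
jar 0.83 [268, 149, 278, 187] top z 0.097 [ 0.635 -0.156  0.095] [0.024 0.023 0.007]
vial 0.56 [280, 200, 322, 208] top z 0.025 [ 0.662 -0.276  0.023] [0.065 0.045 0.008]
cup_2_lid_top 0.81 [231, 176, 263, 205] top z 0.091 [ 0.52  -0.243  0.089] [0.062 0.063 0.008]
cup_2_lid_top 0.63 [206, 256, 244, 291] top z 0.079 [ 0.407 -0.417  0.077] [0.063 0.064 0.008]
```

Run:
```python
import cv2,numpy as np
a=cv2.imread('pics/top0.png')[100:300,150:400];b=cv2.imread('pics/side0.png')[130:330,130:380]
cv2.imwrite('pics/both.png',cv2.resize(np.hstack([a,b]),(800,320),interpolation=cv2.INTER_CUBIC))
```

```text
(no output)
```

View pics/both.png

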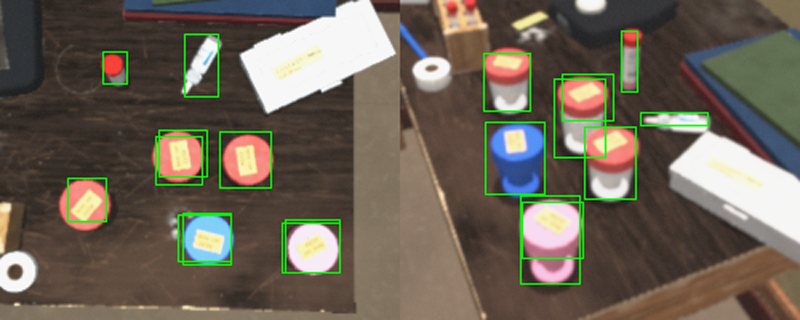

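The red cup with its lid up is the left one of the close pair, at about (0.520, -0.243), with the lid top at 0.09. The pink and blue cups are look-alikes. I'll move over it high up with the fingers shut.

Call:
step_arm:
  plan:
    - {"dx": 0.3,"dy": -0.13,"claw": 1}
    - {"dx": 0.3,"dy": -0.13,"claw": 1}
    - {"dx": 0.3,"dy": -0.13,"claw": 1}
    - {"dx": 0.3,"dy": -0.13,"claw": 1}
    - {"dx": 0.3,"dy": -0.13,"claw": 1}
    - {"dx": 0.3,"dy": -0.13,"claw": 1}
    - {"dx": 0.3,"dy": -0.13,"claw": 1}
    - {"dx": 0.3,"dy": -0.13,"claw": 1}
    - {"dx": 0.3,"dy": -0.13,"claw": 1}
    - {"dx": 0.3,"dy": -0.13,"claw": 1}

```text
$.plan[0]: bad value
```

Call:
step_arm:
  plan:
    - {"dx": 0.3,"dy": -0.13,"claw": 1}
    - {"dx": 0.3,"dy": -0.13,"claw": 1}
    - {"dx": 0.3,"dy": -0.13,"claw": 1}
    - {"dx": 0.3,"dy": -0.13,"claw": 1}
    - {"dx": 0.3,"dy": -0.13,"claw": 1}
    - {"claw": 1}
    - {"claw": 1}
    - {"claw": 1}

```text
$.plan[0]: bad value
```

Rows need all the fields.

Call:
step_arm:
  plan:
    - {"dx": 0.3,"dy": -0.13,"dz": 0,"rx": 0,"ry": 0,"rz": 0,"claw": 1}
    - {"dx": 0.3,"dy": -0.13,"dz": 0,"rx": 0,"ry": 0,"rz": 0,"claw": 1}
    - {"dx": 0.3,"dy": -0.13,"dz": 0,"rx": 0,"ry": 0,"rz": 0,"claw": 1}
    - {"dx": 0.3,"dy": -0.13,"dz": 0,"rx": 0,"ry": 0,"rz": 0,"claw": 1}
    - {"dx": 0.3,"dy": -0.13,"dz": 0,"rx": 0,"ry": 0,"rz": 0,"claw": 1}
    - {"dx": 0.3,"dy": -0.13,"dz": 0,"rx": 0,"ry": 0,"rz": 0,"claw": 1}
    - {"dx": 0.3,"dy": -0.13,"dz": 0,"rx": 0,"ry": 0,"rz": 0,"claw": 1}
    - {"dx": 0.3,"dy": -0.13,"dz": 0,"rx": 0,"ry": 0,"rz": 0,"claw": 1}
    - {"dx": 0.3,"dy": -0.13,"dz": 0,"rx": 0,"ry": 0,"rz": 0,"claw": 1}
    - {"dx": 0.3,"dy": -0.13,"dz": 0,"rx": 0,"ry": 0,"rz": 0,"claw": 1}

```text
time_s: 1.5
ee_pos: [0.3881, -0.3405, 0.2226]
eef_rot: [3.141, -0.0, 0.228]
force: [-0.6, -0.6, 0.2]
grip_width: 0.0174
grip_force: 0.0
```

Call:
step_arm:
  plan:
    - {"dx": 0.3,"dy": -0.13,"dz": 0,"rx": 0,"ry": 0,"rz": 0,"claw": 1}
    - {"dx": 0.3,"dy": -0.13,"dz": 0,"rx": 0,"ry": 0,"rz": 0,"claw": 1}
    - {"dx": 0.3,"dy": -0.13,"dz": 0,"rx": 0,"ry": 0,"rz": 0,"claw": 1}
    - {"dx": 0.3,"dy": -0.13,"dz": 0,"rx": 0,"ry": 0,"rz": 0,"claw": 1}
    - {"dx": 0.3,"dy": -0.13,"dz": 0,"rx": 0,"ry": 0,"rz": 0,"claw": 1}
    - {"dx": 0,"dy": 0,"dz": 0,"rx": 0,"ry": 0,"rz": 0,"claw": 1}
    - {"dx": 0,"dy": 0,"dz": 0,"rx": 0,"ry": 0,"rz": 0,"claw": 1}
    - {"dx": 0,"dy": 0,"dz": 0,"rx": 0,"ry": 0,"rz": 0,"claw": 1}

```text
time_s: 2.3
ee_pos: [0.518, -0.2448, 0.2225]
eef_rot: [3.142, 0.0, 0.227]
force: [0.2, 0.0, -0.1]
grip_width: 0.0005
grip_force: 0.0
```

Call:
step_arm:
  plan:
    - {"dx": 0.02,"dy": -0.01,"dz": 0.2,"rx": 0,"ry": 0,"rz": 0,"claw": 1}
    - {"dx": 0,"dy": 0,"dz": 0.2,"rx": 0,"ry": 0,"rz": 0,"claw": 1}
    - {"dx": 0,"dy": 0,"dz": 0.2,"rx": 0,"ry": 0,"rz": 0,"claw": 1}
    - {"dx": 0,"dy": 0,"dz": 0.2,"rx": 0,"ry": 0,"rz": 0,"claw": 1}
    - {"dx": 0,"dy": 0,"dz": 0.2,"rx": 0,"ry": 0,"rz": 0,"claw": 1}
    - {"dx": 0,"dy": 0,"dz": 0,"rx": 0,"ry": 0,"rz": 0,"claw": 1}
    - {"dx": 0,"dy": 0,"dz": 0,"rx": 0,"ry": 0,"rz": 0,"claw": 1}

```text
time_s: 3.0
ee_pos: [0.52, -0.2434, 0.1231]
eef_rot: [3.141, -0.0, 0.227]
force: [0.2, 0.4, -0.0]
grip_width: 0.0007
grip_force: 0.0
```

Run:
```python
from h import *
p=viewer.camera('side');W=cloud(p)
s=telemetry.get_obs();print(s['ee_pos'],s['force'],s['grip_width'])
cv2.imwrite('pics/s1.png',cv2.resize(p['img'][130:290,150:350,::-1],(800,640),interpolation=cv2.INTER_CUBIC)[:600])
m=(abs(W[...,0]-.52)<.045)&(abs(W[...,1]+.243)<.045)&(W[...,2]>.083)&(W[...,2]<.095)&(p['z_map']>0)
q=W[m];print(len(q),q.min(0),q.max(0))
```

```text
[ 0.52034998 -0.2434501   0.12370708] [ 0.01209874 -0.17876945  0.51616996] 0.0003105554968119439
477 [ 0.48863697 -0.27467674  0.08306143] [ 0.5525537  -0.21331662  0.09329026]
```

View pics/s1.png

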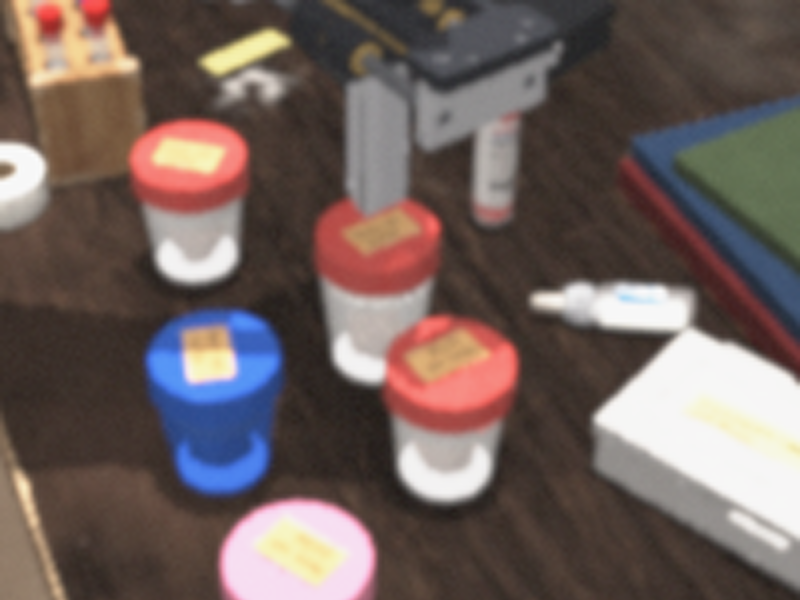

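The picture shows the shut fingertips at (380, 205), over the middle of the raised red lid at (378, 240), with the neighbouring cups clear. Next I'll press down slowly.

Call:
step_arm:
  plan:
    - {"dx": 0,"dy": 0,"dz": 0.02,"rx": 0,"ry": 0,"rz": 0,"claw": 1}
    - {"dx": 0,"dy": 0,"dz": 0.02,"rx": 0,"ry": 0,"rz": 0,"claw": 1}
    - {"dx": 0,"dy": 0,"dz": 0.02,"rx": 0,"ry": 0,"rz": 0,"claw": 1}
    - {"dx": 0,"dy": 0,"dz": 0.02,"rx": 0,"ry": 0,"rz": 0,"claw": 1}
    - {"dx": 0,"dy": 0,"dz": 0.02,"rx": 0,"ry": 0,"rz": 0,"claw": 1}
    - {"dx": 0,"dy": 0,"dz": 0.02,"rx": 0,"ry": 0,"rz": 0,"claw": 1}
    - {"dx": 0,"dy": 0,"dz": 0.02,"rx": 0,"ry": 0,"rz": 0,"claw": 1}
    - {"dx": 0,"dy": 0,"dz": 0.02,"rx": 0,"ry": 0,"rz": 0,"claw": 1}
    - {"dx": 0,"dy": 0,"dz": 0.02,"rx": 0,"ry": 0,"rz": 0,"claw": 1}
    - {"dx": 0,"dy": 0,"dz": 0.02,"rx": 0,"ry": 0,"rz": 0,"claw": 1}

```text
time_s: 4.05
ee_pos: [0.5203, -0.2428, 0.1025]
eef_rot: [3.141, -0.0, 0.228]
force: [-1.2, 0.1, 2.8]
grip_width: 0.0006
grip_force: 1.2
```

Call:
step_arm:
  plan:
    - {"dx": 0,"dy": 0,"dz": 0.01,"rx": 0,"ry": 0,"rz": 0,"claw": 1}
    - {"dx": 0,"dy": 0,"dz": 0.01,"rx": 0,"ry": 0,"rz": 0,"claw": 1}
    - {"dx": 0,"dy": 0,"dz": 0.01,"rx": 0,"ry": 0,"rz": 0,"claw": 1}
    - {"dx": 0,"dy": 0,"dz": 0.01,"rx": 0,"ry": 0,"rz": 0,"claw": 1}
    - {"dx": 0,"dy": 0,"dz": 0.01,"rx": 0,"ry": 0,"rz": 0,"claw": 1}
    - {"dx": 0,"dy": 0,"dz": 0,"rx": 0,"ry": 0,"rz": 0,"claw": 1}
    - {"dx": 0,"dy": 0,"dz": 0,"rx": 0,"ry": 0,"rz": 0,"claw": 1}

```text
time_s: 4.75
ee_pos: [0.5202, -0.2427, 0.0973]
eef_rot: [-3.141, 0.0, 0.228]
force: [0.9, -0.3, 0.3]
grip_width: 0.0005
grip_force: 0.0
```

Call:
step_arm:
  plan:
    - {"dx": 0,"dy": 0,"dz": 0.01,"rx": 0,"ry": 0,"rz": 0,"claw": 1}
    - {"dx": 0,"dy": 0,"dz": 0.01,"rx": 0,"ry": 0,"rz": 0,"claw": 1}
    - {"dx": 0,"dy": 0,"dz": 0,"rx": 0,"ry": 0,"rz": 0,"claw": 1}

```text
time_s: 5.05
ee_pos: [0.5202, -0.2428, 0.0953]
eef_rot: [-3.141, 0.0, 0.228]
force: [0.4, 0.4, 0.3]
grip_width: 0.0002
grip_force: 0.2
```

Call:
step_arm:
  plan:
    - {"dx": 0,"dy": 0,"dz": 0.005,"rx": 0,"ry": 0,"rz": 0,"claw": 1}
    - {"dx": 0,"dy": 0,"dz": 0.005,"rx": 0,"ry": 0,"rz": 0,"claw": 1}
    - {"dx": 0,"dy": 0,"dz": 0,"rx": 0,"ry": 0,"rz": 0,"claw": 1}

```text
time_s: 5.35
ee_pos: [0.5202, -0.2427, 0.0944]
eef_rot: [-3.142, 0.0, 0.228]
force: [-0.3, -0.2, 2.4]
grip_width: 0.0007
grip_force: 0.7
```

Call:
step_arm:
  plan:
    - {"dx": 0,"dy": 0,"dz": 0.005,"rx": 0,"ry": 0,"rz": 0,"claw": 1}
    - {"dx": 0,"dy": 0,"dz": 0,"rx": 0,"ry": 0,"rz": 0,"claw": 1}

```text
time_s: 5.55
ee_pos: [0.5203, -0.2428, 0.0939]
eef_rot: [-3.142, -0.0, 0.228]
force: [0.5, 0.6, 2.5]
grip_width: 0.0001
grip_force: 0.9
```

Call:
step_arm:
  plan:
    - {"dx": 0,"dy": 0,"dz": 0.005,"rx": 0,"ry": 0,"rz": 0,"claw": 1}
    - {"dx": 0,"dy": 0,"dz": 0,"rx": 0,"ry": 0,"rz": 0,"claw": 1}

```text
time_s: 5.75
ee_pos: [0.5204, -0.2429, 0.0939]
eef_rot: [3.141, -0.0, 0.228]
force: [-1.4, 0.9, 5.5]
grip_width: 0.0008
grip_force: 3.1
```

Call:
step_arm:
  plan:
    - {"dx": 0,"dy": 0,"dz": 0.004,"rx": 0,"ry": 0,"rz": 0,"claw": 1}
    - {"dx": 0,"dy": 0,"dz": 0,"rx": 0,"ry": 0,"rz": 0,"claw": 1}
    - {"dx": 0,"dy": 0,"dz": 0,"rx": 0,"ry": 0,"rz": 0,"claw": 1}

```text
time_s: 6.05
ee_pos: [0.5206, -0.243, 0.0939]
eef_rot: [3.141, -0.001, 0.228]
force: [-2.1, 0.7, 9.8]
grip_width: 0.0006
grip_force: 4.7
```

The arm has met the hard stop: the tips are at 77 mm and the force is climbing with no more travel. I'll draw straight up.

Call:
step_arm:
  plan:
    - {"dx": 0,"dy": 0,"dz": -0.02,"rx": 0,"ry": 0,"rz": 0,"claw": 1}
    - {"dx": 0,"dy": 0,"dz": -0.05,"rx": 0,"ry": 0,"rz": 0,"claw": 1}
    - {"dx": 0,"dy": 0,"dz": -0.1,"rx": 0,"ry": 0,"rz": 0,"claw": 1}
    - {"dx": 0,"dy": 0,"dz": -0.2,"rx": 0,"ry": 0,"rz": 0,"claw": 1}
    - {"dx": 0,"dy": 0,"dz": -0.2,"rx": 0,"ry": 0,"rz": 0,"claw": 1}
    - {"dx": 0,"dy": 0,"dz": -0.2,"rx": 0,"ry": 0,"rz": 0,"claw": 1}
    - {"dx": 0,"dy": 0,"dz": -0.2,"rx": 0,"ry": 0,"rz": 0,"claw": 1}
    - {"dx": 0,"dy": 0,"dz": -0.2,"rx": 0,"ry": 0,"rz": 0,"claw": 1}
    - {"dx": 0,"dy": 0,"dz": 0,"rx": 0,"ry": 0,"rz": 0,"claw": 1}
    - {"dx": 0,"dy": 0,"dz": 0,"rx": 0,"ry": 0,"rz": 0,"claw": 1}

```text
time_s: 7.05
ee_pos: [0.5202, -0.2427, 0.21]
eef_rot: [3.141, -0.0, 0.228]
force: [-1.2, -0.6, 0.2]
grip_width: 0.0006
grip_force: 0.0
```

Run:
```python
from h import *
p=viewer.camera('side');W=cloud(p)
for x,y in((.52,-.243),(.519,-.333),(.455,-.125)):
    m=(np.hypot(W[...,0]-x,W[...,1]-y)<.045)&(W[...,2]>.07)&(W[...,2]<.1)&(p['z_map']>0)
    q=W[m];zt=np.percentile(q[:,2],90);q=q[q[:,2]>zt-.006];print(zt,(q.min(0)+q.max(0))/2)
print(telemetry.get_obs()['ee_pos'])
cv2.imwrite('pics/s2.png',cv2.resize(p['img'][130:290,150:350,::-1],(700,560)))
```

```text
0.07843254479018716 [ 0.51986958 -0.24284567  0.07734716]
0.07826304907611935 [ 0.51856763 -0.33403797  0.07623506]
0.07874168727354737 [ 0.45540815 -0.12333508  0.07663218]
[ 0.51997738 -0.2426104   0.20926577]
```

View pics/s2.png

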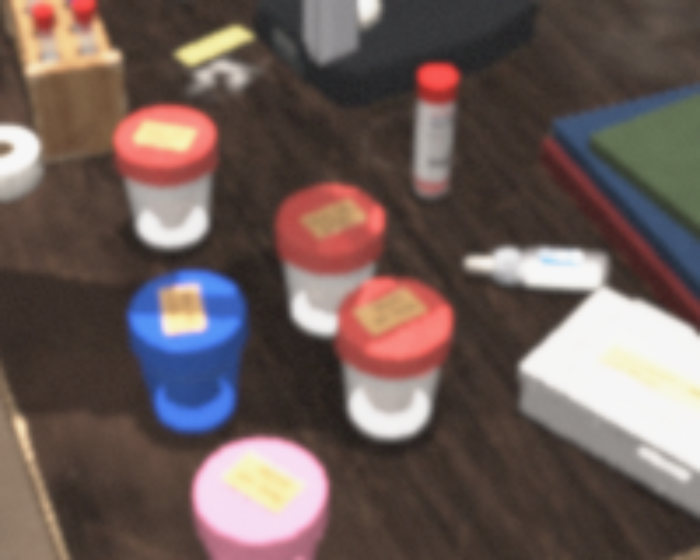

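The lid at (330, 225) is down level with the other two, the cup hasn't moved, and the hand is clear.

```bash
python3 -c "
from station import hand_in
print(hand_in())"
```

```text
the job is handed in; nothing more can be done
None
```

I pressed the raised lid fully home, drew the hand clear and handed the job in; the last picture showed all three red lids level at about 78 mm and the cups in place, but the hand-in gave no verdict.

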